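# Lay the tall carton down on the shelf mat

### The job

Tip the tall, slim carton over by pushing it near its top, so that it falls lengthwise along the rubber mat it stands on and lies on its broad face, top end towards the raised bar across one end of the mat. Then push the lying carton along the mat until its top end rests against that bar, lying straight and wholly on the mat. Only push it, never lift or carry it; leave everything else on the shelf where it is, and end with the robot clear of everything.

Things in the scene. Friction and masses are not known exactly. Their poses are not given: they have to be found in the camera images.
- carton: The tall, slim carton: closed white paperboard box with a grey band low down and a brown top, 36 mm (its x) by 50 mm (its y) by 150 mm tall (its z), 90 to 180 g, loose. Origin at the centre of its underside, z towards its top. It starts upright on the mat near the end without the bar, its +x face (50 mm wide) towards the bar within 5 degrees. Tipped past about 14 degrees it falls by itself.
- carton_center (a point): Centre of the tall carton, half-way up; 79 mm above the shelf while it stands, 22 mm when it lies on a broad face on the mat. Axes as carton. Tipped towards the bar, the carton turns about its lower front edge, which hardly slides, and ends with 20 to 60 mm between its top end and the bar.
- carton_top (a point): Centre of the tall carton's top end face, 150 mm from its underside; the end that must come to rest against the bar. Axes as carton.
- mat: Fixed grey rubber mat on the glass, 260 mm long (its x), 140 mm wide (its y), 4 mm thick, with thin dark lengthwise lines. A raised bar, 10 mm thick, its top 18 mm above the glass, crosses the whole +x end; its inner face is 120 mm from the mat's centre. Origin at the centre of the underside, on the shelf surface; +x points to the bar.
- soap_box: Bystander: short, squat soap carton standing beside the mat, 40 by 60 mm and 85 mm tall, same paperboard. Origin at the centre of its underside. Loose, leave alone.
- brush_holder: Bystander: round white ceramic toothbrush holder beside the mat, 74 mm across, 100 mm tall, two toothbrushes standing in it up to 185 mm. Origin at the centre of its underside. Loose, leave alone.
- hair_clip: Bystander: blue plastic hair clip lying beside the mat, 80 mm (its x) by 22 mm, 15 mm tall. Origin at the underside, mid-length. Loose, leave alone.
- steel_mirror: Bystander: small steel hand mirror lying flat, round head 100 mm across, straight handle along its -x to 145 mm from the head's centre, 8 mm thick. Origin under the head's centre. Loose, leave alone.
- shampoo: Bystander: white bottle, 64 mm across, 180 mm tall, standing. Origin at the centre of its underside. Loose, leave alone.
- cream_jar: Bystander: low round jar, 60 mm across, 55 mm tall. Origin at the centre of its underside. Loose, leave alone.
- caddy_lid (a joint): Hinge of the flip lid on the round white plastic caddy (122 mm across, 97 mm tall, fixed, at the left). 0 is shut, as it starts; grows as it opens. Leave it shut.
Not all that is in view belongs to the job. Leave any orange or purple look-alike of the carton alone.

How it is judged:
On the way:
1. the tall carton has been tipped over and lies on a broad face on the mat, along it, top end towards the bar (angle between carton's own z axis and vertical above 1.48 rad and height (world z) of carton_center below 0.0265 m and y of carton_center in the frame of mat between -0.032 and 0.032 m and angle between the z axis of carton and the x axis of mat, either way round below 0.17 rad and x of carton_center in the frame of mat above -0.045 m and x of carton_top in the frame of mat between 0.04 and 0.125 m), for 0.2 s.
At the end, for the whole second after the job is handed in: The tall carton lies at rest on a broad face on the mat, its top end within 9 mm of the bar's inner face, its length within about 10 degrees (0.17 rad) of the mat's and its centre within 32 mm of the mat's long centre line, so that all of it is on the mat (angle between carton's own z axis and vertical above 1.48 rad and height (world z) of carton_center below 0.0265 m and y of carton_center in the frame of mat between -0.032 and 0.032 m and angle between the z axis of carton and the x axis of mat, either way round below 0.17 rad and x of carton_top in the frame of mat between 0.111 and 0.125 m and linear speed of carton below 0.01 m/s and angular speed of carton below 0.1 rad/s); the robot touches nothing.
It fails at once if the soap carton or the toothbrush holder or the hair clip is shifted by more than 20 mm or tipped over (distance of any of soap_box, brush_holder, hair_clip from where it was at the start of the episode above 0.02 m or angle between any of soap_box, brush_holder, hair_clip's own z axis and vertical above 0.35 rad).
It fails at once if the hand mirror or the shampoo bottle or the cream jar is shifted by more than 20 mm or tipped over (distance of any of steel_mirror, shampoo, cream_jar from where it was at the start of the episode above 0.02 m or angle between any of steel_mirror, shampoo, cream_jar's own z axis and vertical above 0.35 rad).
It fails at once if the caddy's lid is flipped open (value of joint caddy_lid above 0.3 rad).
It fails at once if the tall carton is lifted or carried (height (world z) of carton_center above 0.095 m or (angle between carton's own z axis and vertical above 1.4 rad and height (world z) of carton_center above 0.055 m)).
It also fails if it takes over 42 s, if anything falls off the work surface, if the arm or the gripper's body presses on something with over 40 N, if the wrist force passes 120 N, or if a joint passes its speed limit or range.

### The arm

A 6-joint arm with a two-finger parallel gripper is mounted at the origin on the work surface. World frame = base frame: x ahead of the robot, y to its left, z up, the work surface at z = 0. Lengths are in m, angles in rad, forces in N, time in s.
With the tool pointing down it reaches from about 0.35 to 0.975 m from the base axis. Payload 4.9 kg.
Tool frame: the origin (TCP) lies midway between the tips of the shut fingers; the grasp point (between the pads) lies ctrl.grip_point_offset behind it (ctrl.grip_point_offset is the distance from the TCP to the grasp point, in m); x points along the fingers, y is the direction in which the jaws open and shut, and the axes are right-handed (so a half turn about x gives the same grasp; the last joint's range is limited). The gripper opens to 85 mm and grips with 20 to 120 N. Pads are 22 mm wide; open, the fingers measure 114 mm over their backs; the gripper's body (76 mm by 85 mm) begins 54 mm behind the grasp point. The pads swing forward as they close: fully open they stand 13 mm farther back than shut.
Start: joints at [-1.29, 0.053, 1.613, -0, 1.476, -0.119], TCP at [0.243, -0.576, 0.231] pointing down, gripper open.
Joint ranges: [-3.01, 3.01], [-1.01, 2.22], [0.06, 2.58], [-1.02, 4.17], [0.09, 2.62], [-3.14, 3.14]. Speed limits (rad/s): [2.57, 2.57, 3.14, 3.14, 3.14, 3.14].

### API

Orientations are given as a rotation vector (axis times angle).
In Python, from station import ctrl gives the robot as it stands. The module is installed in compiled form; this text tells all that it offers.
- The arm moves only by the tool drive_tool, never from a script. Its argument "commands" is text: rows parted by semicolons, each of 5 numbers parted by spaces: the closure, from -1 (fully open) to 1 (shut), so that 0 is half open, then the shift along the tool's x, y, z in units of 40 mm (1.0 is 40 mm), then the turn about the tool's x in units of 5 degrees (1.0 is 5 degrees). A call has 1 to 8 rows; each row is the pose to reach, as a shift and turn from the pose commanded when the call began, along the tool's axes at that moment; what a row does not reach only later rows make up. A row lasts 1/12 s, in which the tool goes at most 41.7 mm and 7.16 degrees, less where a joint would pass 70% of its speed; a pose out of reach is approached as far as the arm can. A call with a gripper value outside its range is refused whole. The fingers move at their own pace and stop on an object; "newtons" is the grip in N (left out, the last holds). Time passes only in rows, so rows that repeat a pose let the fingers close. It gives the time, the measured TCP pose, the force and the opening at its end, in the units of the state.
- ctrl.get_obs(): the state, without advancing time (a new reading comes with each control period).
- ctrl.get_image(name): name is "scene" or "top" or "wrist"; returns (picture, depth): 480x640x3 uint8, blue, green, red; 480x640 float32, m along the optical axis (not along the pixel's ray), 0 where there is no reading.
- ctrl.camera_info(name): a dict with "K" (3x3 intrinsics, pixels), "T" (4x4, takes a point from camera to world coordinates). Camera axes: x right, y down, z forward; pixel columns grow to the right and rows downward; lengths in m; the calibration is good to about 2 mm. A picture is of the moment at which its call begins: read the wrist's pose just before it. camera_info takes no time and is no camera call; for the wrist camera it gives the pose at the moment of the call.
- ctrl.finish_job(): hands the job in, once; it reports no verdict.
The state is a dict: "t": time; "q": joint angles; "dq": joint speeds; "effort": joint torques, N m; "tool_pos": TCP position; "tool_rot": TCP orientation; "contact_force": force on the tool from outside, world axes, zero at the start; "wrist_torque": the same for the moment, N m; "opening": finger opening in m.
Only numpy, scipy, OpenCV 4.12 (cv2) and the standard library are available. Lean on these libraries where they do the work, as an engineer would, in place of code of your own. Each camera call takes 0.05 s, during which the arm holds its last target.

## Working session

There is one attempt and no reset: what is moved stays moved. The work goes in short steps, Python scripts to look and compute and a tool call to move; the robot and the scene stay as the last step left them, time stands still between calls to the robot, and variables do not carry over. Pictures are saved under pics/ and viewed, and the job is handed in when it is done.

Besides the shell and the picture viewer there is one more tool, called after "Request:" as a command line: name --argument value ..., lists and objects as JSON in quotes. drive_tool: Moves the arm, as the interface text tells. Its arguments: {"type":"object","properties":{"commands":{"type":"string"},"newtons":{"type":"number"}},"required":["commands"]}

```bash
mkdir -p pics; python3 - <<'E'
from station import ctrl
import cv2, numpy as np, pickle
o=ctrl.get_obs(); print(o['t'],o['tool_pos'],o['tool_rot'],o['opening'],ctrl.grip_point_offset)
d={}
for n in ["scene","top"]:
    im,dp=ctrl.get_image(n); ci=ctrl.camera_info(n); d[n]=(im,dp,ci)
    cv2.imwrite(f"pics/{n}0.png",im); print(n,ci['K'].tolist(),np.round(ci['T'],3).tolist())
pickle.dump(d,open('d0.pkl','wb'))
E
```

```text
0.0 [ 0.24310563 -0.57511696  0.23005481] [ 2.00250189  0.40781227 -2.00271125] 0.08535198990275158 0.0187
scene [[498.1406779174288, 0.0, 324.00431099835106], [0.0, 498.1406779174288, 242.61834750222891], [0.0, 0.0, 1.0]] [[-0.579, 0.536, -0.614, 1.286], [0.815, 0.381, -0.437, 0.53], [-0.0, -0.754, -0.657, 0.939], [0.0, 0.0, 0.0, 1.0]]
top [[482.066461657158, 0.0, 319.9884880237492], [0.0, 482.066461657158, 238.61391982838984], [0.0, 0.0, 1.0]] [[0.022, -0.983, 0.185, 0.333], [-1.0, -0.024, -0.007, 0.002], [0.011, -0.185, -0.983, 1.154], [0.0, 0.0, 0.0, 1.0]]
```

View pics/scene0.png

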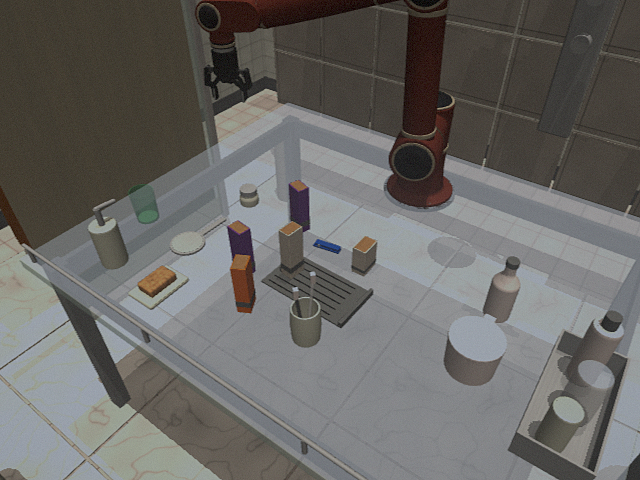

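View pics/top0.png

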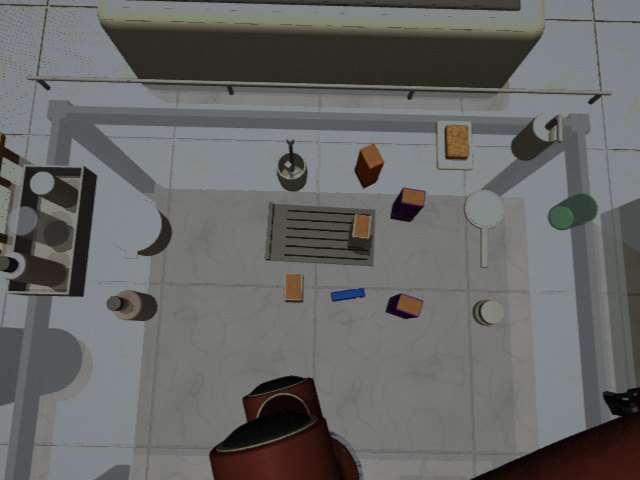

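The scene and top views agree. In the top view the mat is at (268–376, 203–265) with its bar at the left end (world +y). The white carton stands at the right end, with its brown top at (361,227). A purple look-alike is close behind it at (408,203).

```bash
cat > h.py <<'E'
import numpy as np, cv2, pickle
def cloud(dp,ci):
    v,u=np.mgrid[0:480,0:640]; K=ci['K']
    P=np.stack([(u-K[0,2])/K[0,0]*dp,(v-K[1,2])/K[1,1]*dp,dp],-1)
    return P@ci['T'][:3,:3].T+ci['T'][:3,3]
def proj(p,ci):
    c=ci['T'][:3,:3].T@(np.asarray(p)-ci['T'][:3,3]); q=ci['K']@c; return q[:2]/q[2]
E
python3 - <<'E'
from h import *
d=pickle.load(open('d0.pkl','rb'))
im,dp,ci=d['top']; W=cloud(dp,ci)
for n,(u0,u1,v0,v1) in dict(carton=(340,385,205,260),purp1=(385,430,180,225),purp2=(380,430,285,325),orange=(350,390,140,190),soap=(280,310,268,305),holder=(270,312,135,195)).items():
    w=W[v0:v1,u0:u1].reshape(-1,3); w=w[(dp[v0:v1,u0:u1].ravel()>0)]
    zt=np.percentile(w[:,2],98); m=(w[:,2]>0.05)
    t=w[np.abs(w[:,2]-np.median(w[w[:,2]>zt-0.03,2]))<0.006] 
    r=cv2.minAreaRect((t[:,:2]*1000).astype(np.float32)); print(n,zt,r,len(t), 'all>5cm',w[m].min(0),w[m].max(0))
for n in['top']:
    big=cv2.resize(im[190:320,240:440],None,fx=4,fy=4,interpolation=cv2.INTER_CUBIC); cv2.imwrite('pics/crop.png',big)
# mat: dark pixels with z<0.012
g=im.max(2)
w=W.reshape(-1,3); 
sel=np.zeros_like(g,bool); sel[195:275,258:385]=True
print(np.round(W[215,[262,266,268,270,272,275,280,290]],3).tolist())
print(np.round(W[250,[262,266,268,270,272,275,280,290]],3).tolist())
print(g[215,258:290],g[250,258:290])
E
```

```text
carton 0.1564866077781537 ((550.77880859375, -91.54842376708984), (35.89405822753906, 50.33091735839844), 83.2845230102539) 397 all>5cm [ 0.52402378 -0.1108234   0.0507098 ] [ 0.57712919 -0.07085023  0.15888397]
purp1 0.15247221597926386 ((618.8116455078125, -202.5535430908203), (49.98937225341797, 38.21662521362305), 81.0212631225586) 389 all>5cm [ 0.59770836 -0.22830592  0.05052925] [ 0.64009567 -0.17531681  0.15523872]
purp2 0.15297128369118404 ((387.73309326171875, -191.68003845214844), (50.5987548828125, 36.31266784667969), 72.38915252685547) 430 all>5cm [ 0.36325423 -0.21950762  0.05132314] [ 0.41191496 -0.1623804   0.15574164]
orange 0.1526122721729521 ((710.505126953125, -113.20989990234375), (51.6798095703125, 36.509002685546875), 26.908857345581055) 373 all>5cm [ 0.68020607 -0.14024259  0.0504523 ] [ 0.73967751 -0.08624807  0.15553966]
soap 0.08904904605773205 ((425.4599304199219, 53.63352966308594), (60.07742691040039, 40.032840728759766), 0.7411316633224487) 493 all>5cm [0.39562568 0.03314108 0.05221705] [0.45571228 0.07334393 0.09102551]
holder 0.18328437458402533 ((702.6041870117188, 66.44161224365234), (14.626749992370605, 73.09908294677734), 88.44446563720703) 71 all>5cm [0.66538697 0.03083817 0.0501676 ] [0.73916122 0.10163436 0.18882297]
[[0.606, 0.137, 0.001], [0.606, 0.128, -0.0], [0.602, 0.121, 0.02], [0.603, 0.117, 0.013], [0.605, 0.112, 0.007], [0.605, 0.105, 0.005], [0.605, 0.093, 0.007], [0.606, 0.068, 0.006]]
[[0.519, 0.134, -0.0], [0.516, 0.122, 0.017], [0.517, 0.118, 0.016], [0.519, 0.114, 0.004], [0.518, 0.109, 0.007], [0.519, 0.102, 0.005], [0.519, 0.089, 0.008], [0.52, 0.066, 0.003]]
[110 110 109 112 109 108 110 110 108  97  81  85  80  88  64  38  67  82
  80  81  81  83  78  82  77  80  80  81  82  78  79  82] [118 117 115 113 113 116 114 104  84  83  86  67  35  69  86  81  82  83
  83  84  80  83  85  84  82  85  83  83  82  85  83  83]
```

View pics/crop.png

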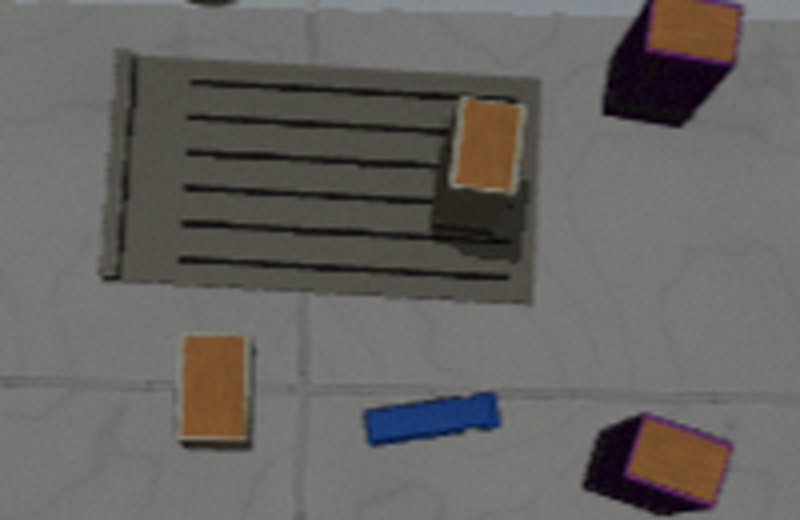

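```bash
python3 - <<'E'
from h import *
d=pickle.load(open('d0.pkl','rb'))
im,dp,ci=d['top']
def ray(u,v,z):
    K=ci['K'];r=ci['T'][:3,:3]@np.array([(u-K[0,2])/K[0,0],(v-K[1,2])/K[1,1],1]);t=ci['T'][:3,3];return t+r*(z-t[2])/r[2]
f=lambda c,z:ray(240+(c[0]+.5)/4-.5,190+(c[1]+.5)/4-.5,z)
RT=f((540,79),.004);RB=f((533,304),.004);LB=f((101,278),.018);LT=f((117,51),.018)
print(RT,RB,LB,LT, [np.linalg.norm((a-b)[:2]) for a,b in((RT,RB),(LB,LT),(RT,LT),(RB,LB))])
for a,b in((RT,LT),(RB,LB)): print('dir',np.degrees(np.arctan2(*(b-a)[[1,0]])))
for a,b in(((508,99),(190,82)),((508,277),(180,260)),((436,131),(188,117))):
    p=f(a,.004);q=f(b,.004);print('line',np.degrees(np.arctan2(*(q-p)[[1,0]])))
c=np.mean([RT,RB,LB,LT],0)[:2]; print('mat c',c)
# carton top: fit
W=cloud(dp,ci); w=W[205:260,340:385].reshape(-1,3); t=w[np.abs(w[:,2]-.154)<.008]
r=cv2.minAreaRect((t[:,:2]*1000).astype(np.float32));print(r,len(t), np.median(t[:,2]))
# subpix corners of top
for z,cs in((.154,((461,97),(525,103),(517,193),(450,187))),):
    P=np.array([f(x,z) for x in cs]);print(P.round(4).tolist(),P.mean(0))
    for i in range(4):
        e=P[(i+1)%4]-P[i];print(np.linalg.norm(e),np.degrees(np.arctan2(e[1],e[0])))
E
python3 - <<'E'
E
```

```text
[ 0.62599808 -0.13887055  0.004     ] [ 0.48657534 -0.134797    0.004     ] [0.49423865 0.12381249 0.018     ] [0.63355444 0.12009793 0.018     ] [np.float64(0.1394822334744361), np.float64(0.1393653041920017), np.float64(0.25907869900264086), np.float64(0.25872300893169803)]
dir 88.32865731275929
dir 88.30266511184752
line 88.27328874069421
line 88.35865389764122
line 88.096363046434
mat c [ 0.56009163 -0.00743928]
((550.7622680664062, -91.51296997070312), (36.009033203125, 50.27782440185547), 83.05235290527344) 400 0.1543530300576788
[[0.5769, -0.0783, 0.154], [0.5745, -0.1125, 0.154], [0.5255, -0.1084, 0.154], [0.5279, -0.0729, 0.154]] [ 0.55117299 -0.09299679  0.154     ]
0.03427017042809645 -94.08821586802036
0.04913984174629284 175.198197990408
0.035548360559682336 86.17149210619911
0.04933337228908285 -6.28358736395883
```

```bash
cat > to.py <<'E'
import sys
from station import ctrl
import numpy as np
from scipy.spatial.transform import Rotation as R
o=ctrl.get_obs(); Rm=R.from_rotvec(o['tool_rot']).as_matrix(); p=np.array(o['tool_pos'])
print('t',round(o['t'],2),'p',p.round(4),'F',np.round(o['contact_force'],1),'op',round(o['opening'],4)); print(Rm.round(3).tolist())
print('jaw deg',np.degrees(np.arctan2(Rm[1,1],Rm[0,1])))
for a in sys.argv[1:]:
    t=np.array(eval(a)); print(a,'units',((Rm.T@(t-p))/.04).round(2))
E
python3 to.py "(.55,-.155,.235)" "(.55,-.155,.135)"
```

```text
t 0.1 p [ 0.2431 -0.5752  0.2302] F [ 0.2 -0.6 -0.2] op 0.0852
[[-0.0, 0.389, -0.921], [0.002, -0.921, -0.389], [-1.0, -0.002, -0.0]]
jaw deg -67.09401394626501
(.55,-.155,.235) units [ -0.1   -6.69 -11.16]
(.55,-.155,.135) units [  2.4   -6.69 -11.16]
```

Request:
drive_tool --commands "0.5 -0.3 -0.84 -1.4 -1.4; 0.5 -0.3 -1.67 -2.8 -2.8; 0.5 -0.3 -2.5 -4.2 -4.2; 0.5 -0.3 -3.35 -5.58 -5.6; 0.5 -0.3 -3.8 -6.4 -6.6; 0.5 -0.3 -4.2 -7 -7.5; 0.5 -0.3 -4.6 -7.7 -8.5; 0.5 -0.3 -5 -8.4 -9.5"

```text
t: 0.77
tool_pos: [0.4406, -0.3056, 0.2428]
tool_rot: [1.454, 1.03, -1.454]
contact_force: [0.5, 0.2, 0.2]
opening: 0.0213
```

```bash
python3 to.py "(.55,-.155,.235)" "(.55,-.155,.135)"
```

```text
t 0.77 p [ 0.4406 -0.3056  0.2428] F [0.5 0.2 0.2] op 0.0213
[[-0.0, 0.943, -0.332], [0.0, -0.332, -0.943], [-1.0, -0.0, -0.0]]
jaw deg -19.36350092873422
(.55,-.155,.235) units [ 0.19  1.33 -4.46]
(.55,-.155,.135) units [ 2.69  1.33 -4.46]
```

Request:
drive_tool --commands "0.5 0 0 0 -1; 0.5 0 0 0 -2; 0.5 0 0 0 -3; 0.5 0 0 0 -3.5; 0.5 0 0 0 -3.5"

```text
t: 1.18
tool_pos: [0.44, -0.3072, 0.2426]
tool_rot: [1.235, 1.193, -1.235]
contact_force: [0.6, -0.1, 0.8]
opening: 0.0215
```

```bash
python3 to.py "(.55,-.155,.235)" "(.55,-.155,.135)"
```

```text
t 1.18 p [ 0.44   -0.3072  0.2426] F [ 0.6 -0.1  0.8] op 0.0215
[[-0.001, 0.999, -0.035], [0.001, -0.035, -0.999], [-1.0, -0.001, -0.001]]
jaw deg -2.0287637004227648
(.55,-.155,.235) units [ 0.19  2.61 -3.9 ]
(.55,-.155,.135) units [ 2.69  2.62 -3.9 ]
```

Request:
drive_tool --commands "0.5 0.1 0.5 -0.8 0; 0.5 0.1 1.1 -1.6 0; 0.5 0.1 1.65 -2.4 0; 0.5 0.1 2.2 -3.2 0; 0.5 0.2 2.6 -3.8 0; 0.5 0.2 2.6 -3.8 0; 0.5 0.2 2.6 -3.8 0; 0.5 0.2 2.6 -3.8 0"

```text
t: 1.85
tool_pos: [0.5492, -0.1598, 0.2348]
tool_rot: [1.236, 1.192, -1.237]
contact_force: [0.3, 0.4, -1.0]
opening: 0.0211
```

```bash
python3 to.py "(.55,-.155,.135)"; python3 - <<'E'
from station import ctrl
import cv2
im,_=ctrl.get_image('scene');cv2.imwrite('pics/s1.png',im)
E
```

```text
t 1.85 p [ 0.5492 -0.1598  0.2348] F [ 0.3  0.4 -1. ] op 0.0211
[[-0.001, 0.999, -0.037], [-0.0, -0.037, -0.999], [-1.0, -0.001, 0.0]]
jaw deg -2.129971289024404
(.55,-.155,.135) units [ 2.49  0.02 -0.12]
```

View pics/s1.png

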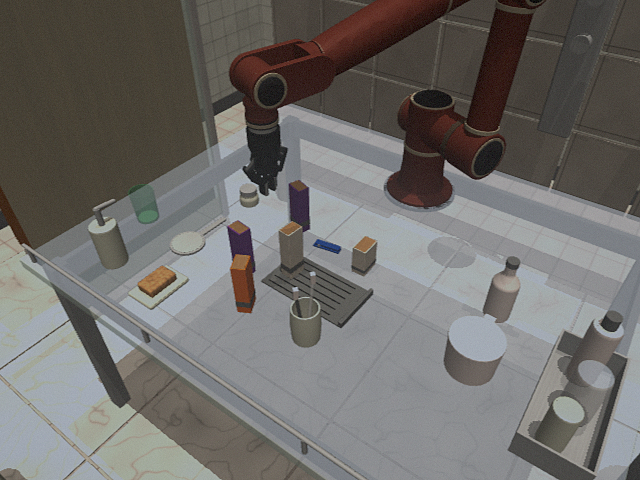

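The gripper at (265,175) is behind the carton, with its fingers clear of the purple box. I'll lower it and then push.

Request:
drive_tool --commands "0.5 0.6 0 0 0; 0.5 1.2 0 0 0; 0.5 1.8 0 0 0; 0.5 2.4 0 0 0; 0.5 2.45 0 0 0; 0.5 2.45 0 0 0; 0.5 2.45 0.05 -0.2 0; 0.5 2.45 0.05 -0.4 0"

```text
t: 2.57
tool_pos: [0.5535, -0.1443, 0.1397]
tool_rot: [1.238, 1.187, -1.235]
contact_force: [-0.0, 0.3, -0.3]
opening: 0.0215
```

Request:
drive_tool --commands "0.5 0 0 -0.15 0; 0.5 0 0 -0.3 0; 0.5 0 0 -0.45 0; 0.5 0 0 -0.6 0; 0.5 0 0 -0.7 0; 0.5 0 0 -0.7 0"

```text
t: 3.07
tool_pos: [0.5532, -0.1146, 0.1372]
tool_rot: [1.235, 1.192, -1.235]
contact_force: [0.2, 0.2, -0.6]
opening: 0.0219
```

```bash
python3 to.py; python3 - <<'E'
from station import ctrl
import cv2
im,_=ctrl.get_image('scene');cv2.imwrite('pics/s2.png',cv2.resize(im[120:340,180:420],None,fx=3,fy=2.7))
E
```

```text
t 3.07 p [ 0.5532 -0.1146  0.1372] F [ 0.2  0.2 -0.6] op 0.0219
[[-0.0, 0.999, -0.035], [0.0, -0.035, -0.999], [-1.0, -0.0, -0.0]]
jaw deg -2.0236392706570476
```

View pics/s2.png

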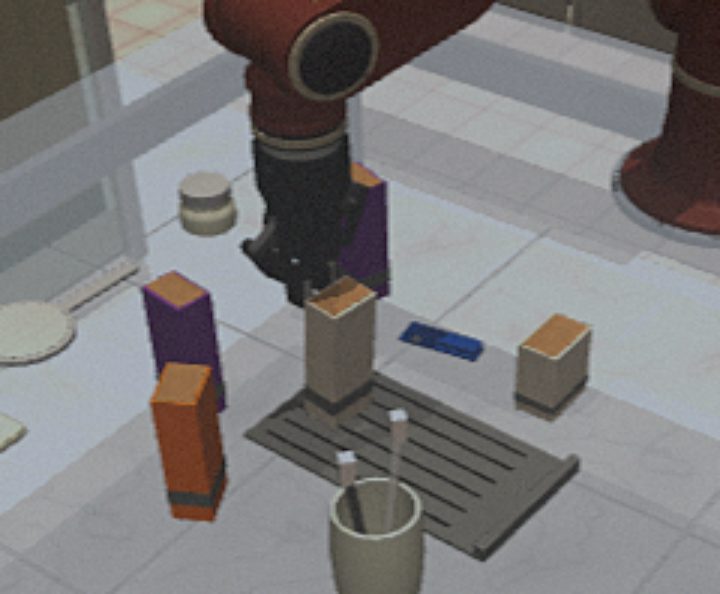

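Request:
drive_tool --commands "0.5 0 0 -0.12 0; 0.5 0 0 -0.24 0; 0.5 0 0 -0.36 0; 0.5 0 0 -0.48 0; 0.5 0 0 -0.6 0; 0.5 0 0 -0.72 0; 0.5 0 0 -0.8 0; 0.5 0 0 -0.8 0"

```text
t: 3.78
tool_pos: [0.5543, -0.0829, 0.1371]
tool_rot: [1.236, 1.192, -1.235]
contact_force: [0.0, -0.3, -0.4]
opening: 0.0214
```

```bash
python3 to.py; python3 - <<'E'
from station import ctrl
import cv2
im,_=ctrl.get_image('scene');cv2.imwrite('pics/s3.png',cv2.resize(im[120:340,180:420],None,fx=3,fy=2.7))
E
```

```text
t 3.78 p [ 0.5543 -0.0829  0.1371] F [ 0.  -0.3 -0.4] op 0.0214
[[-0.0, 0.999, -0.036], [0.0, -0.036, -0.999], [-1.0, -0.0, -0.0]]
jaw deg -2.0455533533890176
```

View pics/s3.png

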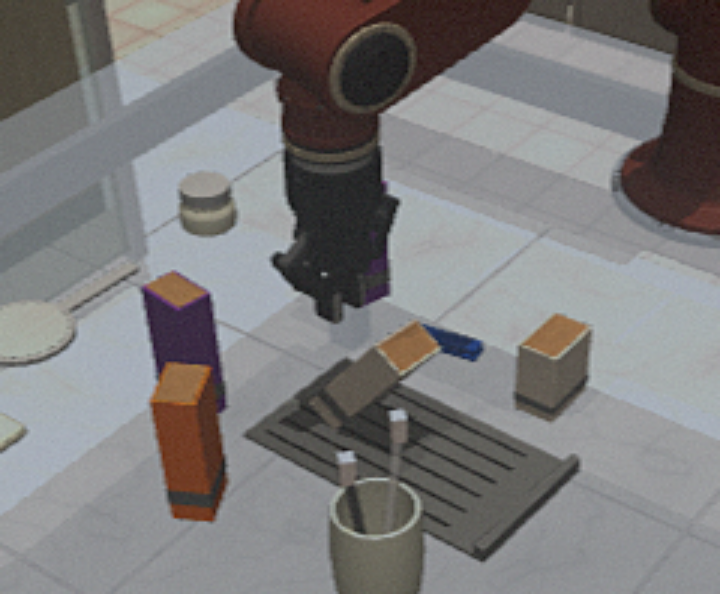

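The carton is falling, with its top at about (410,345) in this crop. I'll back off along world -y and raise the tool while it settles.

Request:
drive_tool --commands "0.5 0 0 0.4 0; 0.5 -0.2 0 0.8 0; 0.5 -0.6 0 1.3 0; 0.5 -0.8 0 1.8 0; 0.5 -0.8 0 1.8 0; 0.5 -0.8 0 1.8 0; 0.5 -0.8 0 1.8 0"

```text
t: 4.42
tool_pos: [0.5513, -0.1552, 0.1685]
tool_rot: [1.236, 1.193, -1.237]
contact_force: [-1.0, 0.6, 0.4]
opening: 0.0215
```

```bash
cat > look.py <<'E'
import sys
from h import *
from station import ctrl
n=sys.argv[1]
s,_=ctrl.get_image('scene');cv2.imwrite(f'pics/s{n}.png',cv2.resize(s[120:340,180:420],None,fx=3,fy=2.7))
im,dp=ctrl.get_image('top');ci=ctrl.camera_info('top')
cv2.imwrite(f'pics/t{n}.png',cv2.resize(im[180:330,240:440],None,fx=4,fy=4,interpolation=cv2.INTER_CUBIC))
W=cloud(dp,ci)
a=np.radians(88.3);xm=np.array([np.cos(a),np.sin(a)]);ym=np.array([-xm[1],xm[0]]);c=np.array([.5601,-.0074])
# carton: top face band z~.040 inside mat region
M=np.stack([(W[...,:2]-c)@xm,(W[...,:2]-c)@ym],-1)
m=(np.abs(W[...,2]-.040)<.007)&(np.abs(M[...,0])<.12)&(np.abs(M[...,1])<.07)&(dp>0)
cv2.imwrite(f'pics/m{n}.png',m[180:330,240:440].astype(np.uint8)*255)
k=np.zeros(m.shape,np.uint8);k[m]=1
nn,lab,st,_=cv2.connectedComponentsWithStats(k); j=1+np.argmax(st[1:,4]); q=M[lab==j]*1000
r=cv2.minAreaRect(q.astype(np.float32));print('mat frame rect mm',r,'x range',np.percentile(q[:,0],[0,1,50,99,100]).round(1),'y',np.percentile(q[:,1],[1,99]).round(1),len(q),'z med',np.median(W[lab==j][:,2]))
for e in cv2.boxPoints(r): print(e.round(1),(c+xm*e[0]/1000+ym*e[1]/1000).round(4))
E
python3 to.py; python3 look.py 4
```

```text
t 4.42 p [ 0.5513 -0.1552  0.1685] F [-1.   0.6  0.4] op 0.0215
[[-0.001, 0.999, -0.037], [0.001, -0.037, -0.999], [-1.0, -0.001, -0.001]]
jaw deg -2.1114762381144843
mat frame rect mm ((11.272247314453125, -0.9867477416992188), (51.61615753173828, 150.42160034179688), 84.97344207763672) x range [-64.4 -62.1  10.9  84.1  86.8] y [-28.8  27.4] 1346 z med 0.040289553578301995
[-65.9 -20.1] [ 0.5782 -0.0739]
[ 83.9 -33.3] [0.5959 0.0755]
[88.5 18.1] [0.5446 0.0816]
[-61.4  31.3] [ 0.527  -0.0678]
```

View pics/t4.png

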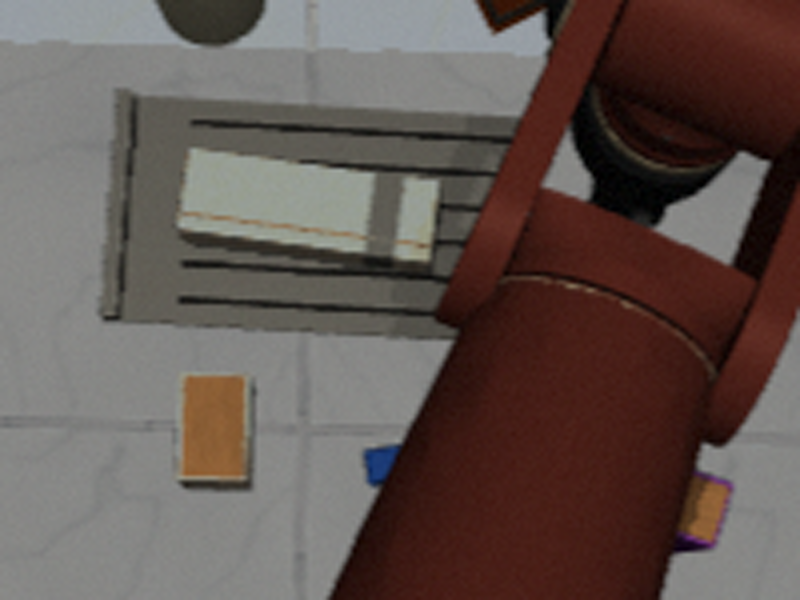

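View pics/s4.png

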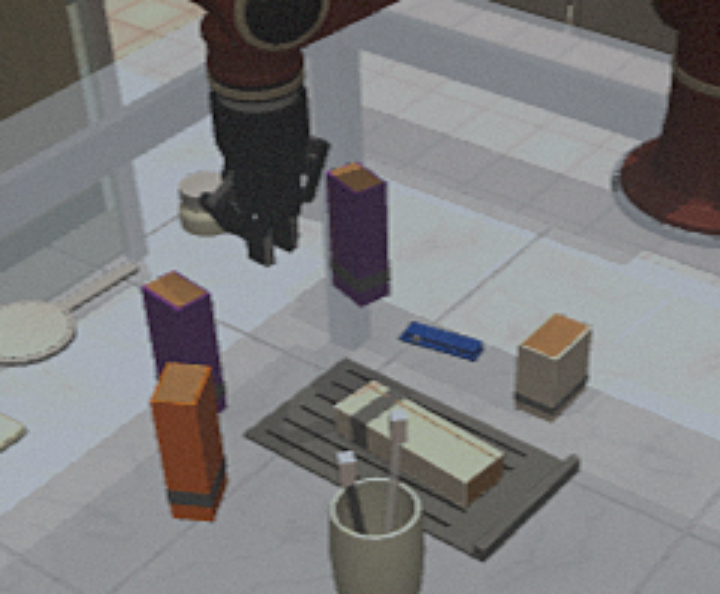

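The carton lies on its broad face along the mat. In mat coordinates its centre is (11, -1) mm, its yaw is -5° and its top end is at x≈86 mm, about 34 mm short of the bar. I'll lower the tool behind its bottom end.

```bash
python3 to.py "(.5515,-.113,.15)" "(.5515,-.113,.018)"
```

```text
t 4.52 p [ 0.5512 -0.1546  0.1681] F [ 0.4 -0.3 -0.6] op 0.0213
[[-0.002, 0.999, -0.036], [0.001, -0.036, -0.999], [-1.0, -0.002, -0.001]]
jaw deg -2.0501611927279435
(.5515,-.113,.15) units [ 0.45 -0.03 -1.04]
(.5515,-.113,.018) units [ 3.75 -0.02 -1.04]
```

Request:
drive_tool --commands "0.5 0 0 -0.5 0; 0.5 0.2 -0.04 -1.05 0; 0.5 0.9 -0.04 -1.05 0; 0.5 1.7 -0.04 -1.05 0; 0.5 2.4 -0.04 -1.05 0; 0.5 3 -0.04 -1.05 0; 0.5 3.3 -0.04 -1.05 0; 0.5 3.3 -0.04 -1.05 0"

```text
t: 5.18
tool_pos: [0.5486, -0.1118, 0.033]
tool_rot: [1.234, 1.2, -1.24]
contact_force: [-0.9, -0.1, -0.2]
opening: 0.0212
```

```bash
python3 to.py "(.5515,-.113,.018)";python3 look.py 5
```

```text
t 5.18 p [ 0.5486 -0.1118  0.033 ] F [-0.9 -0.1 -0.2] op 0.0212
[[-0.007, 0.999, -0.036], [0.003, -0.036, -0.999], [-1.0, -0.008, -0.002]]
jaw deg -2.0390755981455406
(.5515,-.113,.018) units [0.37 0.08 0.03]
mat frame rect mm ((22.49222183227539, -1.7768115997314453), (51.54417419433594, 127.02801513671875), 85.5156021118164) x range [-42.3 -37.9  24.6  84.4  86.4] y [-28.5  24.7] 1096 z med 0.04019729351936663
[-42.8 -22.5] [ 0.5813 -0.0509]
[ 83.8 -32.4] [0.595  0.0754]
[87.8 19. ] [0.5438 0.081 ]
[-38.8  28.9] [ 0.5301 -0.0453]
```

View pics/s5.png

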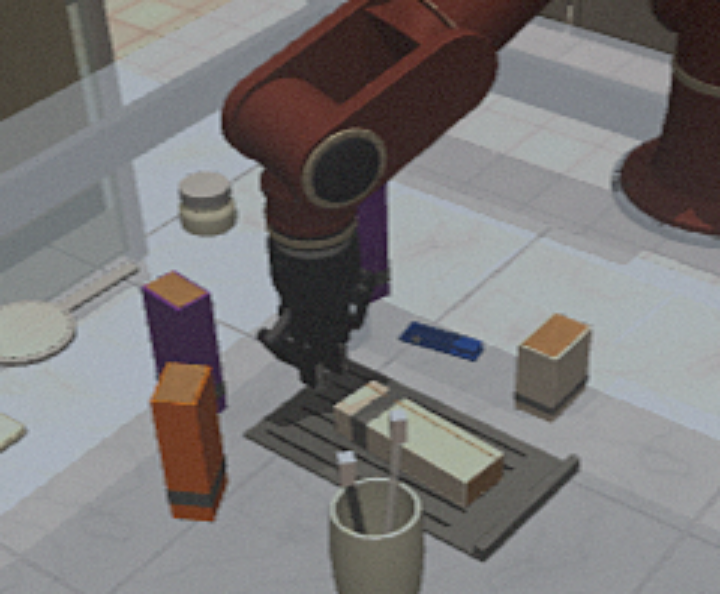

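Request:
drive_tool --commands "0.5 0.2 0.1 0 0; 0.5 0.34 0.1 0 0; 0.5 0.34 0.1 -0.2 0; 0.5 0.34 0.1 -0.4 0; 0.5 0.34 0.1 -0.6 0; 0.5 0.34 0.1 -0.75 0; 0.5 0.34 0.1 -0.9 0; 0.5 0.34 0.1 -1.05 0"

```text
t: 5.95
tool_pos: [0.5574, -0.0711, 0.0239]
tool_rot: [1.236, 1.191, -1.235]
contact_force: [-0.3, -0.6, -0.2]
opening: 0.0214
```

```bash
python3 to.py ;python3 look.py 6
```

```text
t 5.95 p [ 0.5574 -0.0711  0.0239] F [-0.3 -0.6 -0.2] op 0.0214
[[0.001, 0.999, -0.036], [-0.001, -0.036, -0.999], [-1.0, 0.001, 0.0]]
jaw deg -2.0649080521132612
mat frame rect mm ((57.604122161865234, 0.5743141174316406), (51.84218978881836, 89.05406951904297), 87.5115966796875) x range [ 12.3  14.8  59.2 100.8 102.6] y [-24.7  25.4] 753 z med 0.040204580751507235
[ 12.  -23.4] [0.5838 0.0039]
[101.  -27.3] [0.5903 0.0927]
[103.2  24.5] [0.5386 0.0965]
[14.2 28.4] [0.5321 0.0077]
```

View pics/s6.png

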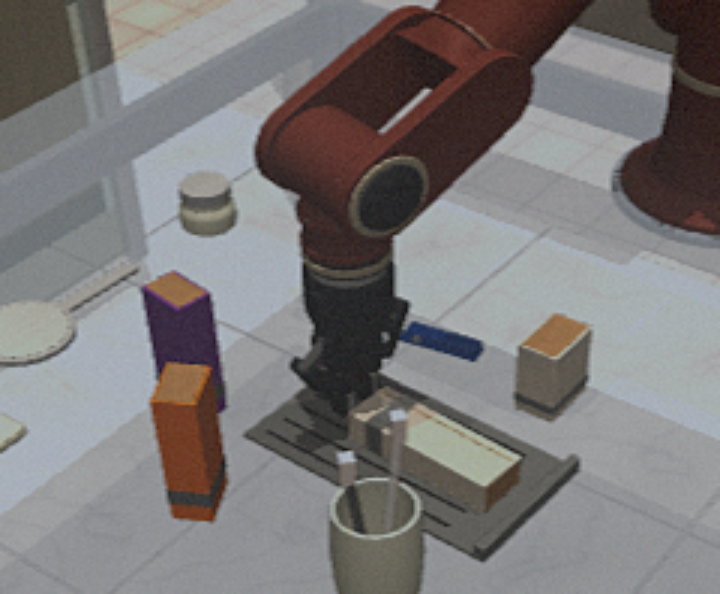

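The carton moves straight: its top end is now at x≈102 mm with a yaw of -2.5°, so about 18 mm remain.

Request:
drive_tool --commands "0.5 0 -0.02 -0.1 0; 0.5 0 -0.04 -0.2 0; 0.5 0 -0.05 -0.28 0; 0.5 0 -0.05 -0.36 0; 0.5 0 -0.05 -0.4 0; 0.5 0 -0.05 -0.4 0"

```text
t: 6.55
tool_pos: [0.5557, -0.0553, 0.0236]
tool_rot: [1.236, 1.192, -1.236]
contact_force: [0.6, -0.9, 0.4]
opening: 0.0213
```

```bash
python3 to.py ;python3 look.py 7
```

```text
t 6.55 p [ 0.5557 -0.0553  0.0236] F [ 0.6 -0.9  0.4] op 0.0213
[[0.0, 0.999, -0.036], [0.0, -0.036, -0.999], [-1.0, -0.0, -0.0]]
jaw deg -2.0826347838383987
mat frame rect mm ((74.08677673339844, 3.994230270385742), (51.95955276489258, 84.20216369628906), 87.16411590576172) x range [ 31.   33.5  76.  115.2 116.9] y [-21.   28.7] 725 z med 0.04007335729022854
[ 30.8 -19.9] [0.5809 0.0227]
[114.9 -24. ] [0.5875 0.1067]
[117.4  27.9] [0.5357 0.1108]
[33.3 32. ] [0.5291 0.0269]
```

View pics/t7.png

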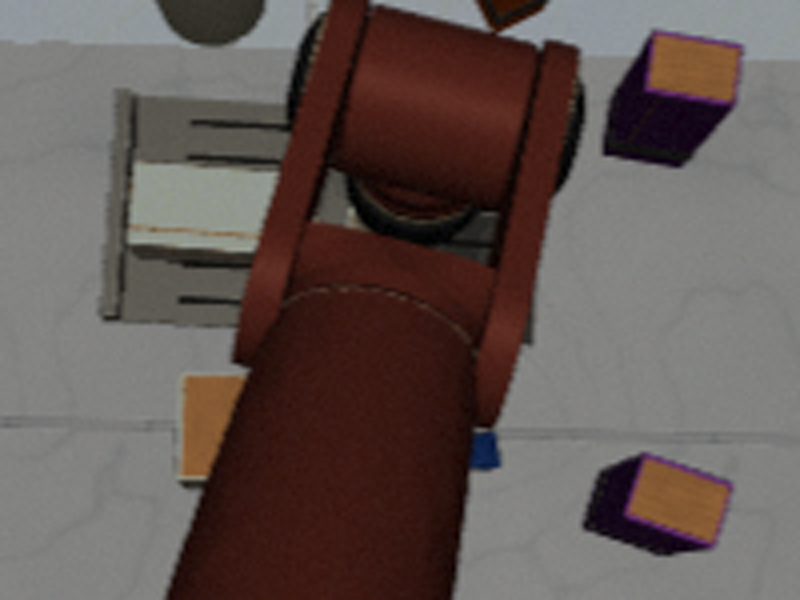

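There is about a 3–4 mm gap left. I'll push gently until the carton touches the bar.

Request:
drive_tool --commands "0.5 0 0 -0.05 0; 0.5 0 0 -0.1 0; 0.5 0 0 -0.12 0; 0.5 0 0 -0.12 0"

```text
t: 6.98
tool_pos: [0.5558, -0.0506, 0.0234]
tool_rot: [1.236, 1.192, -1.236]
contact_force: [-0.2, 0.0, -0.3]
opening: 0.0213
```

```bash
python3 to.py ;python3 look.py 8
```

```text
t 6.98 p [ 0.5558 -0.0506  0.0234] F [-0.2  0.  -0.3] op 0.0213
[[-0.0, 0.999, -0.036], [0.0, -0.036, -0.999], [-1.0, -0.0, -0.0]]
jaw deg -2.084329071276766
mat frame rect mm ((78.19999694824219, 4.973470687866211), (50.72020721435547, 83.34639739990234), 88.84732055664062) x range [ 36.   40.2  80.8 118.9 119.8] y [-19.3  30. ] 701 z med 0.04019135350780201
[ 36.  -19.5] [0.5807 0.028 ]
[119.4 -21.2] [0.5849 0.1113]
[120.4  29.5] [0.5342 0.1138]
[37.  31.2] [0.53   0.0306]
```

Request:
drive_tool --commands "0.5 0 0 -0.03 0; 0.5 0 0 -0.05 0; 0.5 0 0 -0.05 0"

```text
t: 7.33
tool_pos: [0.5566, -0.0497, 0.024]
tool_rot: [1.235, 1.189, -1.236]
contact_force: [0.5, -4.9, -0.6]
opening: 0.0216
```

Request:
drive_tool --commands "0.5 0 0 0.4 0; 0.5 0 0 1 0; 0.5 -0.8 0 1.2 0; 0.5 -1.6 0 1.3 0; 0.5 -2.5 0 1.5 0; 0.5 -3.4 0 2 0; 0.5 -4.3 0 2.5 0; 0.5 -4.3 0 2.5 0"

```text
t: 8.0
tool_pos: [0.5564, -0.1526, 0.2054]
tool_rot: [1.24, 1.176, -1.23]
contact_force: [0.7, -0.1, 1.3]
opening: 0.0213
```

```bash
python3 to.py "(.44,-.307,.24)";python3 look.py 9
```

```text
t 8.0 p [ 0.5564 -0.1526  0.2054] F [ 0.7 -0.1  1.3] op 0.0213
[[0.014, 0.999, -0.039], [-0.006, -0.039, -0.999], [-1.0, 0.014, 0.006]]
jaw deg -2.219879516267829
(.44,-.307,.24) units [-0.88 -2.75  3.98]
mat frame rect mm ((45.52803039550781, 4.703493118286133), (52.01806640625, 148.83203125), 89.57343292236328) x range [-28.9 -27.3  45.4 118.3 119.9] y [-19.3  30.4] 1334 z med 0.04030586845633044
[-29.1 -20.8] [ 0.58   -0.0371]
[119.7 -21.9] [0.5855 0.1116]
[120.1  30.2] [0.5335 0.1136]
[-28.7  31.3] [ 0.528  -0.0352]
```

View pics/s9.png

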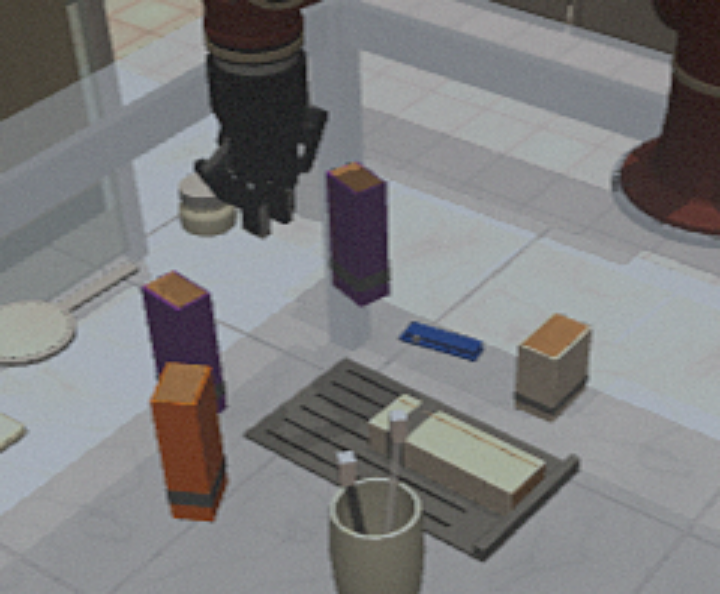

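View pics/t9.png

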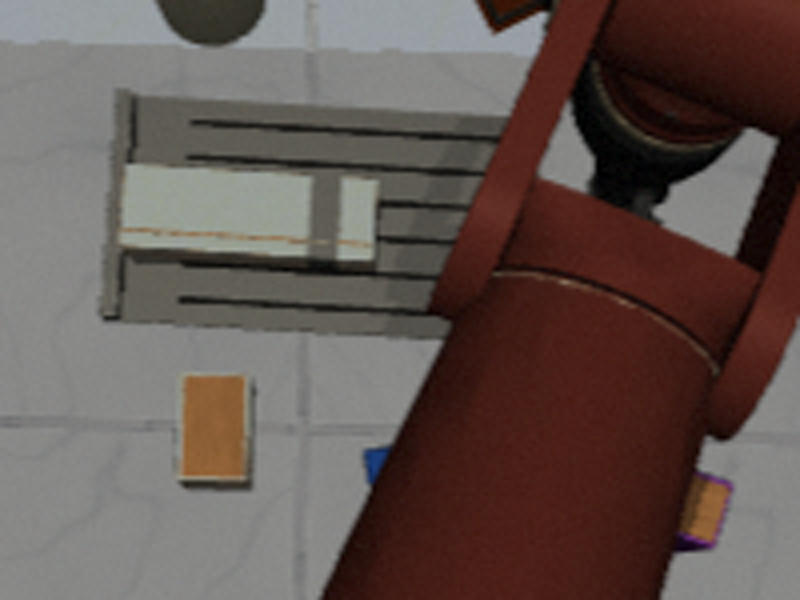

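The carton lies against the bar with its top at 119.9 mm, its centre 5 mm off the centre line and its yaw within 0.5°. The bystanders haven't moved, and the gripper is at z≈0.2, clear of everything. I'll let the arm settle for a moment and hand in.

Request:
drive_tool --commands "0.5 -0.5 0 0 0; 0.5 -0.5 0 0 0; 0.5 -0.5 0 0 0; 0.5 -0.5 0 0 0; 0.5 -0.5 0 0 0"

```text
t: 8.52
tool_pos: [0.5516, -0.1481, 0.2135]
tool_rot: [1.235, 1.195, -1.237]
contact_force: [0.1, -0.2, -0.4]
opening: 0.0213
```

```bash
python3 to.py; python3 look.py 10; python3 -c "
from station import ctrl
print(ctrl.finish_job())"
```

```text
t 8.52 p [ 0.5516 -0.1481  0.2135] F [ 0.1 -0.2 -0.4] op 0.0213
[[-0.003, 0.999, -0.036], [0.001, -0.036, -0.999], [-1.0, -0.003, -0.001]]
jaw deg -2.0648784016446022
mat frame rect mm ((45.584381103515625, 5.3818206787109375), (51.58204650878906, 148.7878875732422), 89.71416473388672) x range [-28.8 -27.3  45.4 118.2 120. ] y [-19.2  30.5] 1336 z med 0.04033386021195695
[-28.9 -20. ] [ 0.5793 -0.0369]
[119.8 -20.8] [0.5844 0.1118]
[120.1  30.8] [0.5329 0.1136]
[-28.7  31.5] [ 0.5277 -0.0351]
the job is handed in; nothing more can be done
None
```

The carton is tipped over and lies with its top end against the bar. I handed the job in at about 8.6 s of the 42 s allowed. I tipped it with two half-open fingers near its top, then slid it along the mat from its bottom end until the force sensor showed about 5 N at the bar.

**Final position:** the last top-camera check put its top end at x ≈ 120 mm, where the bar's inner face is. Its centre was about 5 mm off the mat's centre line, its yaw was about 0.3°, and its upper face was 40 mm above the glass, so it lies flat on the mat.

**Everything else:** the soap carton, clip, holder and look-alikes looked unmoved in the pictures, but I did not re-measure them. The caddy lid was outside the last cropped views, though the arm never went near it. The gripper ended at z ≈ 0.21 m, touching nothing.

No check failed or disagreed beyond the 1–2 mm of measuring noise.

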